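# Refit the push-on lever of a vacuum tap and shut the tap

## Task

The lever of the vacuum tap was taken off for cleaning and the tap was left part open. Turn the lever to match the splines of the spindle on the sloping console (broad keyway to the red-marked broad spline), push it fully home on the spindle, then swing the spindle clockwise with it until it meets its stop, so that the tap is shut, and let go. Do not shove or knock over the loose things around.

Things in the scene. Friction and masses are not known exactly. Their poses are not given: they have to be found in the camera images.
- lever_hub (a point): Loose push-on lever, about 0.25 kg, flat on the worktop. Point: centre of its aluminium hub, a rounded square block 40 x 40 mm with flat sides, 32 mm tall (underside 16 mm below the point). A through hole along z has four keyways, 31.4 mm across; three are 9.4 mm wide, the broad one, on the arm's side, 14.4 mm. z: along the hole, out of the upper side; x: along the arm, hub to sleeve.
- lever_sleeve (a point): Middle of the lever's red sleeve, on its axis, 118 mm from the hole's axis; axes as the hub's. The sleeve is 28 mm in diameter, 88 to 148 mm out from the hole. The arm between hub and sleeve is a bar 20 mm wide and 12 mm thick, 8 to 20 mm above the underside. The centre of mass lies some 30 mm out along the arm.
- spindle_seat (a point): Centre of the top of the collar (38 mm diameter, 14 mm high) on which the hub sits when home, on the axis of the tap's steel spindle. Axes turn with the spindle: z is its axis, out of the console's sloping face, 25 degrees from vertical, leaning to the console's front (the robot's side); x points along the broad, red-marked spline. Home, the hub's centre is 16 mm up z, lever x along this x.
- spindle_tip (a point): End of the spindle's tapered nose, 38 mm from the seat along z; axes as the seat's. Core 19 mm in diameter; four splines at 90 degrees, 29 mm across, three 7 mm wide and the broad one 12 mm, full width to 23 mm above the seat, tapering in to 30 mm. The hub goes on with 1.2 mm to spare all round, one way only.
- spindle (a joint): Angle of the tap's spindle, rad. 0 = shut, at its stop: broad spline and fitted lever point across the face to the console's left, along the wide red mark. It grows counter-clockwise (seen from above) as the tap opens, to 1.57 where they point down the slope to the front, along the green mark. It stays where it is left; about 0.25 N m of friction resists turning.
- console: White sloping console, fixed: 190 mm deep, 200 wide, 46 high in front, 135 at the back. On its right flank a filter bowl (50 mm out from the flank, 126 high); on the face's upper right a round gauge, 58 wide, 17 off the face. Origin: centre of the underside; x to its back, y to its left. The spindle's axis meets the face 14 mm in front of the middle, 84 mm above the worktop.
- beaker_mid (a point): Centre, half-way up, of a loose glass beaker 51 mm wide and 68 mm tall: a bystander.
- amber_bottle_mid (a point): Centre, half-way up, of a loose amber bottle with a black cap, 58 mm wide and 116 mm tall: a bystander.
- white_bottle_mid (a point): Centre, half-way up, of a loose white bottle with a red cap, 49 mm wide and 110 mm tall: a bystander.
There are look-alikes about, which are no part of the job. There is more than one size of the part that bears lever_hub; the job needs the largest.

How it is judged:
By the outcome, as a careful person would: the job done as asked, in the order asked, and still so for the second after the job is handed in, with the robot touching nothing.
It also fails if it takes over 38 s, if anything falls off the work surface, if the arm or the gripper's body presses on something with over 40 N, if the wrist force passes 120 N, or if a joint passes its speed limit or range.

## Robot

A 6-joint arm with a two-finger parallel gripper is mounted at the origin on a cart in front of the work surface, level with it; the furniture and walls round the work are solid. World frame = base frame: x ahead of the robot, y to its left, z up, the work surface at z = 0. Lengths are in m, angles in degrees, forces in N, time in s.
With the tool pointing down it reaches from about 0.35 to 0.875 m from the base axis. Payload 4.2 kg.
Tool frame: the origin (TCP) lies at the centre of the arm's flange, where the gripper is bolted on; the fingertips stand 182 mm ahead of it and the grasp point (between the pads) lies 164 mm ahead of it (r.nose_length is the distance from the TCP to the fingertips, in m); z points along the fingers, y is the line along which they close (so a half turn about z gives the same grasp; the last joint's range is limited). The gripper opens to 87 mm and grips with 3 to 60 N. Pads are 19 mm wide; open, the fingers measure 117 mm over their backs; the gripper's body (75 mm by 190 mm) begins 51 mm behind the grasp point.
Start: joints at [92.051, 22.042, 0.453, 0, -68.411, -14.817], TCP at [0.138, 0.61, 0.405] pointing down, gripper open.
Joint ranges: [-179.83, 179.83], [-69.29, 118.12], [-61.27, 80.66], [-181.25, 117.63], [-171.15, -9.14], [-177.46, 177.46]. Speed limits (degrees/s): [159.86, 159.86, 180, 180, 180, 180].

## Interface

Orientations are given as a 3x3 rotation matrix whose columns are the frame's x, y, z axes.
In Python, from station import r, vision gives the robot as it stands. The module is installed in compiled form; this text tells all that it offers.
- The arm moves only by the shell command python3 -m creep 'ROWS'. ROWS is JSON, a list of rows, each a list of 7 numbers: the opening, from -1 (shut) to 1 (fully open), then the shift along the tool's x, y, z in mm, then the turn, a rotation vector about the tool's x, y, z in degrees. A call has 1 to 8 rows; each row is the pose to reach, as a shift and turn from the pose commanded when the call began, along the tool's axes at that moment; what a row does not reach only later rows make up. A row lasts 1/12 s, in which the tool goes at most 41.7 mm and 7.16 degrees, less where a joint would pass 70% of its speed; a pose out of reach is approached as far as the arm can. A call with a gripper value outside its range is refused whole. The fingers move at their own pace and stop on an object; the grip force is fixed at half the most. Time passes only in rows, so rows that repeat a pose let the fingers close. It gives the time, the measured TCP pose, the force, the opening and the grip force at its end, in the units of the state.
- r.sense(): the state, without advancing time (a new reading comes with each control period).
- vision.capture(name): name is "scene" or "top" or "wrist"; returns (picture, depth): 384x512x3 uint8, red, green, blue; 384x512 float32, m along the optical axis (not along the pixel's ray), 0 where there is no reading.
- vision.camera_model(name): a dict with "vertical_fov" (degrees; the focal length in pixels is half the picture's height over the tangent of half this angle, whatever the lens; pixels are square), "cx", "cy" (the principal point, pixels), "extrinsics" (4x4, takes a point from camera to world coordinates); the wrist camera has in their place "mount" (4x4, takes a point from camera to tool coordinates, whose origin is the TCP and whose axes are the flange's). Camera axes: x right, y down, z forward; pixel columns grow to the right and rows downward; lengths in m; the calibration is good to about 2 mm. A picture is of the moment at which its call begins: read the wrist's pose just before it. camera_model takes no time and is no camera call.
- r.finish_job(): hands the job in; it is judged then, once.
Trained networks look in the newest picture that a camera, given by its name, has taken for a name from the list of things; names that differ only in an ending like _2 or _b are one class to them, and where a whole thing is asked for, a point or a joint stands for the part that bears it (a point fixed in the world has none). Each returns a list of dicts, best first, with "conf" (0 to 1); they miss things now and then, are a little off and sometimes report something else, mostly with a low value. They report only what shows in the picture. A call takes as long as a camera call. They do not tell look-alikes from the thing itself.
- vision.find_in(camera, thing): "uv" ([column, row] in pixels, amid what is visible of it).
- vision.cut_out(camera, thing): "region" (384x512 bool, what is visible of it) and "uv" ([column, row] in pixels, amid what is visible of it).
The state is a dict: "time_s": time; "joints": joint angles; "joint_velocities": joint speeds; "effort": joint torques, N m; "tcp_pos": TCP position; "ee_rot": TCP orientation; "wrist_force": force on the tool from outside, world axes, zero at the start; "moment": the same for the moment, N m; "gripper_width": opening from 0.0 (shut) to 1.0 (fully open); "gripper_force": force on a finger pad.
Only numpy, scipy, OpenCV 4.12 (cv2) and the standard library are available. Lean on these libraries where they do the work, as an engineer would, in place of code of your own. Each camera call takes 0.05 s, during which the arm holds its last target. There are 200 camera calls.

## Working session

There is one attempt and no reset: what is moved stays moved. The work goes in short steps, Python scripts to look and compute and a shell command to move; the robot and the scene stay as the last step left them, time stands still between calls to the robot, and variables do not carry over. Pictures are saved under pics/ and viewed, at most 10 in all, crops included, and the job is handed in when it is done.

```bash
mkdir -p pics
cat > h.py <<'E'
import numpy as np, cv2
from station import r, vision
def cam(name, s=None):
    m=vision.camera_model(name); f=192/np.tan(np.radians(m["vertical_fov"]/2))
    if name=="wrist":
        T=np.eye(4); T[:3,:3]=s["ee_rot"]; T[:3,3]=s["tcp_pos"]; E=T@np.array(m["mount"])
    else: E=np.array(m["extrinsics"])
    return f,m["cx"],m["cy"],E
def shot(name):
    s=r.sense(); p,d=vision.capture(name); return p,d,cam(name,s)
def cloud(d,c):
    f,cx,cy,E=c; v,u=np.mgrid[:384,:512]
    P=np.stack([(u-cx)/f*d,(v-cy)/f*d,d],-1)@E[:3,:3].T+E[:3,3]; P[d==0]=np.nan; return P
def save(n,p): cv2.imwrite("pics/"+n+".png",cv2.cvtColor(p,cv2.COLOR_RGB2BGR))
E
python3 - <<'E'
from h import *
ims=[]
for n in ["scene","top"]:
    p,d,c=shot(n); P=cloud(d,c); np.savez("pics/"+n,p=p,d=d,P=P); 
    print(n,c[0],c[3][:3].round(2).tolist())
    for t in ["lever_hub","lever_sleeve","spindle_tip","spindle_seat","console","beaker_mid","amber_bottle_mid","white_bottle_mid"]:
        for o in vision.find_in(n,t)[:4]:
            u,v=np.round(o["uv"]).astype(int); print(n,t,round(o["conf"],2),(u,v),P[v,u].round(3))
    ims.append(p)
save("a",ims[0]); save("b",ims[1])
print(r.sense())
E
```

```text
scene 421.3352965400807 [[-0.83, -0.39, 0.4, 0.2], [-0.56, 0.56, -0.62, 0.72], [0.02, -0.73, -0.68, 0.71]]
scene lever_hub 0.73 (np.int64(297), np.int64(273)) [0.392 0.253 0.02 ]
scene lever_hub 0.57 (np.int64(253), np.int64(226)) [0.541 0.185 0.001]
scene lever_hub 0.51 (np.int64(302), np.int64(141)) [ 0.545 -0.027  0.107]
scene lever_sleeve 0.85 (np.int64(252), np.int64(225)) [0.539 0.192 0.012]
scene lever_sleeve 0.79 (np.int64(204), np.int64(290)) [0.52  0.385 0.016]
scene spindle_tip 0.5 (np.int64(303), np.int64(138)) [ 0.542 -0.025  0.118]
scene spindle_tip 0.23 (np.int64(288), np.int64(152)) [0.559 0.011 0.091]
scene spindle_seat 0.64 (np.int64(303), np.int64(144)) [ 0.539 -0.022  0.104]
scene spindle_seat 0.47 (np.int64(152), np.int64(199)) [0.727 0.298 0.072]
scene console 0.71 (np.int64(288), np.int64(152)) [0.559 0.011 0.091]
scene console 0.2 (np.int64(150), np.int64(201)) [0.729 0.303 0.069]
scene beaker_mid 0.97 (np.int64(163), np.int64(246)) [0.656 0.351 0.017]
scene amber_bottle_mid 0.94 (np.int64(180), np.int64(179)) [0.723 0.213 0.07 ]
scene amber_bottle_mid 0.34 (n
[... 1300 characters left out ...]
107455e+01, -1.48173903e+01]), 'joint_velocities': array([ 0.04121526,  0.02732317, -0.09597111,  0.02741876, -0.05635677,
       -0.03294955]), 'effort': array([ 7.94984389e-04, -3.90458107e+01,  1.87624615e+01,  4.22450021e+00,
        1.55968376e-02, -9.16935988e-06]), 'tcp_pos': array([0.13806656, 0.60953364, 0.40477385]), 'ee_rot': array([[ 9.75281438e-01, -2.20966324e-01, -4.40631051e-06],
       [-2.20966323e-01, -9.75281437e-01,  4.66340979e-05],
       [-1.46019580e-05, -4.45077238e-05, -9.99999999e-01]]), 'wrist_force': array([ 0.23313237, -0.32967894, -1.06992492]), 'moment': array([ 0.04304249,  0.02951805, -0.01441591]), 'gripper_force': 0.0, 'gripper_width': 1.0007210058291904}
```

View pics/a.png

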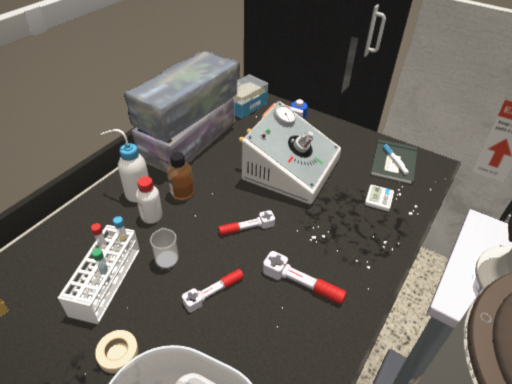

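View pics/b.png

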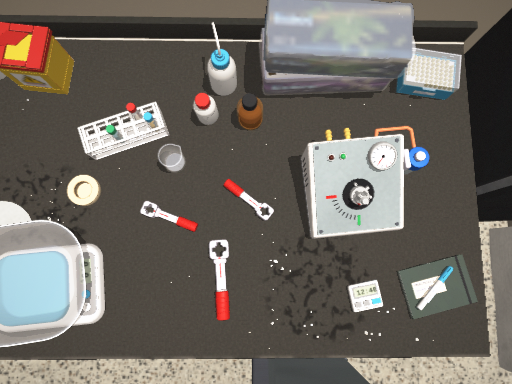

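The large lever lies at top-view pixels (219,248) for the hub and (222,305) for the sleeve. The spindle is at (360,195) on the console, which is nearly square to the world frame. I'll measure both more closely.

Run:
```python
from h import *
z=np.load("pics/top.npz"); p,P=z["p"],z["P"]; s=np.load("pics/scene.npz")
a=cv2.resize(p[165:225,315:410],None,fx=6,fy=6,interpolation=cv2.INTER_CUBIC)
b=cv2.resize(s["p"][115:190,255:345],None,fx=6,fy=6,interpolation=cv2.INTER_CUBIC)[:360]
save("c",np.hstack([a[:,:],b[:, :]])[:, :800] if 0 else cv2.resize(np.hstack([a,b]),(800,260)))
hsv=cv2.cvtColor(p,cv2.COLOR_RGB2HSV)
m=np.zeros((384,512),bool); m[235:325,200:240]=1; m&=P[...,2]>0.008
red=(hsv[...,1]>150)&((hsv[...,0]<8)|(hsv[...,0]>172))&m
top=m&(P[...,2]>0.027)&~red&(np.mgrid[:384,:512][0]<264)
for n,k in [("red",red),("hubtop",top)]:
    q=P[k].astype(np.float32); print(n,k.sum(),q.mean(0).round(4),np.percentile(q,[2,98],axis=0).round(4).tolist(),cv2.minAreaRect(q[:,:2]*1000))
# console face plane
q=P[145:230,318:398].reshape(-1,3); q=q[~np.isnan(q[:,0])]
A=np.c_[q[:,:2],np.ones(len(q))]; w=np.ones(len(q),bool)
for i in range(15):
    x=np.linalg.lstsq(A[w],q[w,2],rcond=None)[0]; w=abs(A@x-q[:,2])<0.003
n=np.r_[-x[:2],1];n/=np.linalg.norm(n);print("plane",x,n,w.sum())
# above-face tallest: spindle
h=(np.c_[P.reshape(-1,3)[:,:2],np.ones(384*512)]@x-P[...,2].ravel()).reshape(384,512)*-n[2]
k=np.zeros_like(m);k[178:212,340:380]=1
for lo,hi in [(.006,.018),(.03,.06),(.042,.06)]:
    kk=k&(h>lo)&(h<hi); print(lo,kk.sum(),P[kk].mean(0).round(4), np.median(h[kk]).round(4), np.percentile(h[kk],98).round(4))
```

```text
red 368 [0.3214 0.2479 0.0245] [[0.2937, 0.2342, 0.0156], [0.3491, 0.2619, 0.0299]] ((321.28076171875, 248.626953125), (59.24092483520508, 28.04741859436035), 2.2214343547821045)
hubtop 210 [0.4395 0.2568 0.0312] [[0.4201, 0.2371, 0.0277], [0.4584, 0.2757, 0.0344]] ((439.31182861328125, 257.5351867675781), (38.37609100341797, 40.994258880615234), 0.08522763103246689)
plane [ 0.4645501   0.04911282 -0.16949828] [-0.42089125 -0.04449715  0.90601907] 5280
0.006 144 [ 0.5535 -0.0312  0.0997] 0.0129 0.017
0.03 136 [ 0.535  -0.0331  0.1257] 0.0436 0.0541
0.042 79 [ 0.5321 -0.0343  0.1294] 0.0487 0.0544
```

View pics/c.png

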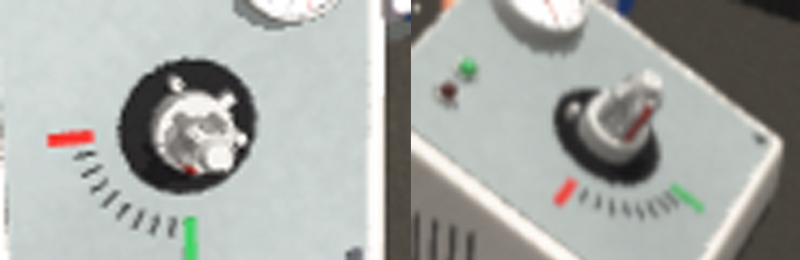

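```bash
cat >> h.py <<'E'
from scipy.spatial.transform import Rotation as R
def axes(z,lx):
    "tool rotation whose z is -z and x is -lx (lever x), orthogonalised"
    z=np.array(z)/np.linalg.norm(z); x=np.array(lx)-np.dot(lx,z)*z; x/=np.linalg.norm(x)
    return np.c_[-x,np.cross(z,x),-z]
def go(pos,rot):
    "row shift/turn to reach TCP pos/rot"
    s=r.sense(); Q=s["ee_rot"]
    print("t",s["time_s"],"shift",(1000*Q.T@(np.array(pos)-s["tcp_pos"])).round(1),"turn",R.from_matrix(Q.T@rot).as_rotvec(degrees=True).round(2),"J",s["joints"].round(0),"F",s["wrist_force"].round(1))
E
python3 - <<'E'
from h import *
print(np.array(vision.camera_model("wrist")["mount"]).round(3))
n=np.array([-.42,-.04,.906]);tip=np.array([.530,-.035,.131])
go(tip+n*0.33,axes(n,[-.7,.7,0]))
go([.42,.256,.33],axes([0,0,1],[-.9973,-.0735,0]))
E
```

```text
[[-0.001 -0.959 -0.285  0.078]
 [ 1.    -0.    -0.001 -0.   ]
 [ 0.001 -0.285  0.959  0.02 ]
 [ 0.     0.     0.     1.   ]]
t 0.9 shift [392.4 585.5 -25.2] turn [14.79 20.6  34.4 ] J [ 92.  22.   0.  -0. -68. -15.] F [ 0.2 -0.3 -1.1]
t 0.9 shift [353.1 282.5  74.8] turn [ -0.     0.   -16.98] J [ 92.  22.   0.  -0. -68. -15.] F [ 0.2 -0.3 -1.1]
```

```bash
python3 -m creep '[[1,42,34,9,0,0,-5],[1,84,67,18,0,0,-10],[1,126,101,27,0,0,-17],[1,168,134,36,0,0,-17],[1,200,160,45,0,0,-17],[1,235,188,52,0,0,-17],[1,270,216,60,0,0,-17],[1,302,242,66,0,0,-17]]'; python3 -m creep '[[1,32,30,9,0,0,0],[1,52,43,9,0,0,0],[1,52,43,9,0,0,0],[1,52,43,9,0,0,0]]'
python3 - <<'E'
from h import *
p,d,c=shot("wrist"); P=cloud(d,c); np.savez("pics/w1",p=p,P=P); save("d",p)
hsv=cv2.cvtColor(p,cv2.COLOR_RGB2HSV)
red=(hsv[...,1]>150)&((hsv[...,0]<8)|(hsv[...,0]>172))&(P[...,2]>.01)
top=(P[...,2]>0.027)&(P[...,2]<.037)&(hsv[...,1]<60)&(abs(P[...,0]-.44)<.03)&(abs(P[...,1]-.256)<.03)
for k in (red,top):
    q=P[k].astype(np.float32); print(k.sum(),q.mean(0).round(4),cv2.minAreaRect(q[:,:2]*1000),np.median(q[:,2]))
n=np.array([-.42,-.04,.906]);tip=np.array([.530,-.035,.131])
go(tip+n*0.33,axes(n,[-.7,.7,0]))
E
```

```text
time_s: 1.57
tcp_pos: [0.3436, 0.3509, 0.3484]
ee_rot: [[0.997, 0.075, 0.0], [0.075, -0.997, 0.001], [0.001, -0.001, -1.0]]
wrist_force: [0.6, -0.1, -0.1]
gripper_width: 0.998
gripper_force: 0.0
time_s: 1.9
tcp_pos: [0.3989, 0.3127, 0.3392]
ee_rot: [[0.997, 0.071, 0.0], [0.071, -0.997, -0.0], [-0.0, 0.0, -1.0]]
wrist_force: [-0.7, -0.2, -0.4]
gripper_width: 0.999
gripper_force: 0.0
2353 [0.4243 0.295  0.0209] ((422.9777526855469, 271.2353820800781), (229.5755157470703, 231.01092529296875), 7.083791255950928) 0.020212298
1394 [0.4404 0.2581 0.0311] ((439.4316101074219, 257.72259521484375), (40.299068450927734, 40.42014694213867), 4.3186936378479) 0.031305537
t 1.95 shift [-33.  360.  -90.7] turn [11.81 22.97 51.04] J [ 57.  14. -21.  -0. -54.  38.] F [ 0.4 -0.7  0.1]
```

View pics/d.png

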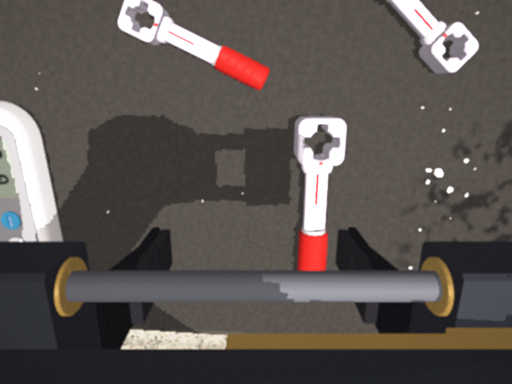

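```bash
python3 -m creep '[[1,-33,360,-91,12,23,51],[1,-33,360,-91,12,23,51],[1,-33,360,-91,12,23,51],[1,-33,360,-91,12,23,51],[1,-33,360,-91,12,23,51],[1,-33,360,-91,12,23,51],[1,-33,360,-91,12,23,51],[1,-33,360,-91,12,23,51]]'
python3 - <<'E'
from h import *
n=np.array([-.42,-.04,.906]);tip=np.array([.530,-.035,.131])
go(tip+n*0.33,axes(n,[-.7,.7,0]))
E
```

```text
time_s: 2.62
tcp_pos: [0.3909, -0.0105, 0.4217]
ee_rot: [[0.616, -0.663, 0.425], [-0.746, -0.664, 0.044], [0.253, -0.345, -0.904]]
wrist_force: [1.3, 0.0, -0.0]
gripper_width: 1.0
gripper_force: 0.0
t 2.6167 shift [30.5 21.9 -9. ] turn [-0.41 -0.03 -0.06] J [ 25.  -8. -39.  14. -36.   8.] F [ 1.3  0.  -0. ]
```

```bash
python3 -m creep '[[1,30,22,-9,0,0,0],[1,30,22,-9,0,0,0],[1,30,22,-9,0,0,0],[1,30,22,-9,0,0,0]]'
python3 - <<'E'
from h import *
p,d,c=shot("wrist"); P=cloud(d,c); save("e",p)
np.savez("pics/w2",p=p,P=P)
# fit face plane
q=P.reshape(-1,3); q=q[np.isfinite(q[:,0])&(abs(q[:,0]-.56)<.07)&(abs(q[:,1]+.03)<.08)]
A=np.c_[q[:,:2],np.ones(len(q))]; x=np.array([.4645,.049,-.1695])
for i in range(20):
    w=abs(A@x-q[:,2])<(.006 if i<5 else .0025); x=np.linalg.lstsq(A[w],q[w,2],rcond=None)[0]
n=np.r_[-x[:2],1];n/=np.linalg.norm(n);print("plane",x,n,w.sum(),"tilt",np.degrees(np.arccos(n[2])),"yaw",np.degrees(np.arctan2(-n[1],-n[0])))
go(np.array([.530,-.035,.131])+n*0.33,axes(n,[-.7,.7,0]))
# rectified face view: in-face axes e1 = slope up, e2 = left ; mm map at heights
h=(P@n-(x[2]*n[2]))
hsv=cv2.cvtColor(p,cv2.COLOR_RGB2HSV)
near=(abs(P[...,0]-.545)<.05)&(abs(P[...,1]+.033)<.05)
for lo,hi in [(.010,.018),(.03,.06),(.046,.06)]:
    k=near&(h>lo)&(h<hi); print(lo,k.sum(),P[k].mean(0).round(4),np.percentile(h[k],[50,98]).round(4))
red=(hsv[...,1]>120)&((hsv[...,0]<8)|(hsv[...,0]>172)); gr=(hsv[...,1]>100)&(abs(hsv[...,0].astype(int)-60)<15)
for nm,k in [("redface",red&(h<.005)&(h>-.005)&near),("redspl",red&near&(h>.01)),("green",gr&(abs(h)<.005)&(abs(P[...,0]-.5)<.06))]:
    if k.sum(): v,u=np.nonzero(k);print(nm,k.sum(),P[k].mean(0).round(4),u.mean().round(),v.mean().round(),np.median(h[k]))
E
```

```text
time_s: 2.95
tcp_pos: [0.3922, -0.0465, 0.4291]
ee_rot: [[0.619, -0.663, 0.422], [-0.744, -0.667, 0.044], [0.252, -0.341, -0.906]]
wrist_force: [0.2, -0.8, -0.2]
gripper_width: 1.0
gripper_force: 0.0
plane [ 0.46369778  0.04848217 -0.16889737] [-0.42026614 -0.04394116  0.90633633] 17849 tilt 24.996129872677056 yaw 5.9689041547805015
t 3.0 shift [ 2.4  2.5 -1.8] turn [-0.05 -0.03  0.23] J [ 19.  -8. -36.   9. -37.  18.] F [ 1.   0.2 -0.8]
0.01 477 [ 0.5504 -0.0395  0.0994] [0.0137 0.0158]
0.03 513 [ 0.534  -0.0372  0.1264] [0.0446 0.0527]
0.046 212 [ 0.5312 -0.0368  0.1314] [0.051  0.0529]
redface 24 [0.5439 0.0082 0.0845] 236.0 196.0 0.0006548852384225673
redspl 11 [ 0.5123 -0.0239  0.2982] 73.0 227.0 0.27199442262879514
green 84 [ 0.5    -0.0393  0.0617] 298.0 194.0 0.000549920913986604
```

View pics/e.png

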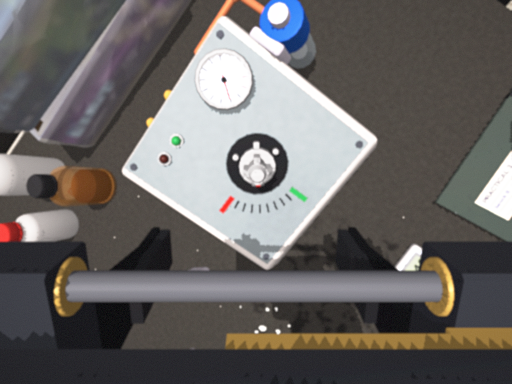

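Run:
```python
from h import *
z=np.load("pics/w2.npz"); p,P=z["p"],z["P"]
save("f",cv2.resize(p[130:220,205:315],None,fx=7,fy=7,interpolation=cv2.INTER_CUBIC)[:600,:770])
n=np.array([-.42027,-.04394,.90634]); h=P@n+.168897*n[2]
k=np.zeros(h.shape,bool);k[140:200,225:290]=1
q=P[k&(h>.049)]; print(len(q),q.mean(0).round(4), ((q.max(0)+q.min(0))/2).round(4))
tip=q.mean(0); tip+=n*(.052-(tip@n+.168897*n[2])); print("tip",tip.round(4),"face",(tip-.052*n).round(4))
# splines: points at h 25..42 relative to axis, angle histogram by radius
u=np.array([np.cos(np.radians(5.97)),np.sin(np.radians(5.97)),0]); e2=np.cross(n,u); e2/=np.linalg.norm(e2); e1=np.cross(e2,n)
kk=k&(h>.016)&(h<.041); d=P[kk]-tip; a=np.degrees(np.arctan2(-(d@e1),d@e2)); rr=np.hypot(d@e1,d@e2)
for lo in range(-180,180,10):
    m=(a>=lo)&(a<lo+10); print(lo,m.sum(),np.percentile(rr[m],90).round(4) if m.sum() else "",end=" | ")
```

```text
160 [ 0.5304 -0.0367  0.132 ] [ 0.5309 -0.0363  0.1314]
tip [ 0.5301 -0.0367  0.1325] face [ 0.552  -0.0344  0.0854]
-180 8 0.0091 | -170 4 0.0092 | -160 11 0.0139 | -150 14 0.014 | -140 21 0.0139 | -130 10 0.014 | -120 4 0.0095 | -110 7 0.0092 | -100 5 0.0092 | -90 6 0.0108 | -80 4 0.0094 | -70 28 0.0139 | -60 7 0.0137 | -50 4 0.0139 | -40 5 0.0138 | -30 0  | -20 0  | -10 0  | 0 0  | 10 4 0.0146 | 20 3 0.0142 | 30 2 0.0141 | 40 2 0.014 | 50 3 0.0143 | 60 4 0.0133 | 70 0  | 80 0  | 90 0  | 100 0  | 110 2 0.0138 | 120 6 0.0136 | 130 7 0.0139 | 140 28 0.0135 | 150 4 0.0092 | 160 4 0.0091 | 170 5 0.009 |
```

View pics/f.png

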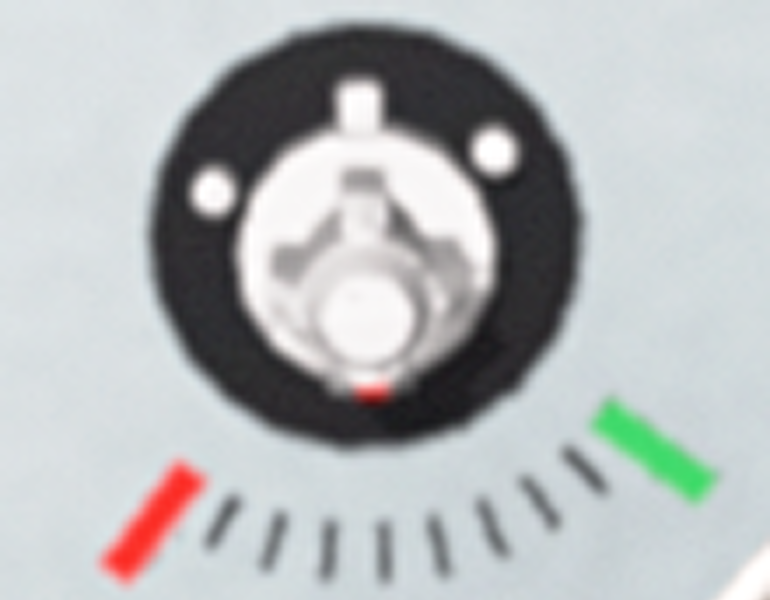

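Run:
```python
from h import *
z=np.load("pics/w2.npz"); p,P=z["p"],z["P"]
n=np.array([-.42027,-.04394,.90634]); h=P@n+.168897*n[2]
k=np.zeros(h.shape,bool);k[140:200,225:290]=1
u=np.array([np.cos(np.radians(5.97)),np.sin(np.radians(5.97)),0]); e2=np.cross(n,u); e2/=np.linalg.norm(e2); e1=np.cross(e2,n)
kk=k&(h>.018)&(h<.041); q=P[kk]
from scipy.optimize import minimize
def sd(x,y):  # signed distance of spline outline (mm)
    box=lambda cx,cy,a,b: (lambda dx,dy: np.hypot(np.maximum(dx,0),np.maximum(dy,0))+np.minimum(np.maximum(dx,dy),0))(abs(x-cx)-a,abs(y-cy)-b)
    D=[np.hypot(x,y)-9.5, box(7.25,0,7.25,6), box(-7.25,0,7.25,3.5), box(0,0,3.5,14.5)]
    return np.min(D,0)
def cost(v):
    th=np.radians(v[2]); d=(q-np.array([.5301,-.0367,.1325]))*1000; X=d@e2-v[0]; Y=-(d@e1)-v[1]
    return np.mean(np.minimum(abs(sd(X*np.cos(th)+Y*np.sin(th), X*np.sin(th)-Y*np.cos(th))),3))
b=min((minimize(cost,[0,0,t],method="Nelder-Mead") for t in (20,30,40,50)),key=lambda o:o.fun); print(b.x,b.fun)
tip=np.array([.5301,-.0367,.1325])+(b.x[0]*e2-b.x[1]*e1)/1000; print("tip",tip.round(4),"seat",(tip-.038*n).round(4)); th=np.radians(b.x[2]); print("lx",(np.cos(th)*e2-np.sin(th)*e1).round(4),"shut lx",e2.round(4))
# pick approach
go([.4397,.2577,.03+.182+.06],axes([0,0,1],[-.9972,-.0749,0]))
```

```text
[ 0.54283201  0.38046217 38.81808144] 0.48215881546486444
tip [ 0.5297 -0.0362  0.1323] seat [ 0.5457 -0.0345  0.0979]
lx [-0.6461  0.7158 -0.2649] shut lx [-0.104   0.9946 -0.    ]
t 3.0 shift [-235.8 -180.8  175.4] turn [-12.   -22.97 -50.94] J [ 19.  -8. -36.   9. -37.  18.] F [ 1.   0.2 -0.8]
```

```bash
python3 -m creep '[[1,-236,-181,175,-12,-23,-51],[1,-236,-181,175,-12,-23,-51],[1,-236,-181,175,-12,-23,-51],[1,-236,-181,175,-12,-23,-51],[1,-236,-181,175,-12,-23,-51],[1,-236,-181,175,-12,-23,-51],[1,-236,-181,175,-12,-23,-51],[1,-236,-181,175,-12,-23,-51]]'
python3 - <<'E'
from h import *
go([.4397,.2577,.27],axes([0,0,1],[-.9972,-.0749,0]))
E
```

```text
time_s: 3.67
tcp_pos: [0.4373, 0.2505, 0.2763]
ee_rot: [[0.996, 0.084, -0.003], [0.084, -0.996, -0.002], [-0.003, 0.002, -1.0]]
wrist_force: [1.4, -0.6, 0.8]
gripper_width: 0.997
gripper_force: 0.0
t 3.6667 shift [ 3.  -7.   6.3] turn [0.13 0.18 0.54] J [ 48.  18. -26.  -0. -46.  47.] F [ 1.4 -0.6  0.8]
```

```bash
python3 -m creep '[[1,0,0,0,0,0,0],[1,0,0,0,0,0,0],[1,0,0,0,0,0,0]]'
python3 - <<'E'
from h import *
go([.4397,.2577,.188],axes([0,0,1],[-.9972,-.0749,0]))
p,d,c=shot("wrist"); P=cloud(d,c); hsv=cv2.cvtColor(p,cv2.COLOR_RGB2HSV)
top=(P[...,2]>0.027)&(P[...,2]<.037)&(hsv[...,1]<60)&(abs(P[...,0]-.44)<.03)&(abs(P[...,1]-.256)<.03)
q=P[top].astype(np.float32); print(top.sum(),cv2.minAreaRect(q[:,:2]*1000),np.median(q[:,2]))
E
```

```text
time_s: 3.92
tcp_pos: [0.4377, 0.2479, 0.277]
ee_rot: [[0.997, 0.077, -0.001], [0.077, -0.997, -0.002], [-0.001, 0.002, -1.0]]
wrist_force: [0.1, -0.5, 0.4]
gripper_width: 1.001
gripper_force: 0.0
t 3.9167 shift [ 2.9 -9.8 89. ] turn [0.1  0.08 0.1 ] J [ 48.  18. -26.   0. -46.  46.] F [ 0.1 -0.5  0.4]
1938 ((439.8603210449219, 257.63726806640625), (40.00029754638672, 39.992897033691406), 4.329843997955322) 0.031312574
```

```bash
python3 -m creep '[[1,2,-10,20,0,0,0],[1,3,-10,50,0,0,0],[1,3,-10,75,0,0,0],[1,3,-10,89,0,0,0],[1,3,-10,89,0,0,0],[1,3,-10,89,0,0,0]]';  python3 -m creep '[[-1,0,0,0,0,0,0],[-1,0,0,0,0,0,0],[-1,0,0,0,0,0,0],[-1,0,0,0,0,0,0],[-1,0,0,0,0,0,0],[-1,0,0,0,0,0,0],[-1,0,0,0,0,0,0],[-1,0,0,0,0,0,0]]'
```

```text
time_s: 4.47
tcp_pos: [0.4408, 0.2561, 0.1897]
ee_rot: [[0.997, 0.073, 0.001], [0.073, -0.997, 0.0], [0.001, -0.0, -1.0]]
wrist_force: [-0.0, -0.5, -0.4]
gripper_width: 1.002
gripper_force: 0.0
time_s: 5.13
tcp_pos: [0.4409, 0.2567, 0.1889]
ee_rot: [[0.997, 0.074, 0.0], [0.074, -0.997, 0.0], [0.0, -0.0, -1.0]]
wrist_force: [-0.6, 0.4, 0.3]
gripper_width: 0.477
gripper_force: 0.9
```

```bash
python3 -m creep '[[-1,0,0,0,0,0,0],[-1,0,0,0,0,0,0],[-1,0,0,0,0,0,0],[-1,0,0,-5,0,0,0],[-1,0,0,-30,0,0,0],[-1,0,0,-65,0,0,0],[-1,0,0,-100,0,0,0],[-1,0,0,-120,0,0,0]]'
cat >> h.py <<'E'
def inhand(nm):
    s=r.sense(); p,d=vision.capture("wrist"); c=list(cam("wrist",s)); c[3]=np.array(vision.camera_model("wrist")["mount"])
    P=cloud(d,c); save(nm,p); np.savez("pics/"+nm,p=p,P=P)
    hsv=cv2.cvtColor(p,cv2.COLOR_RGB2HSV)
    red=(hsv[...,1]>150)&((hsv[...,0]<8)|(hsv[...,0]>172))&(P[...,2]<.20)&(P[...,2]>.13)
    top=(abs(P[...,2]-.157)<.006)&(hsv[...,1]<60)&(abs(P[...,0])<.024)&(abs(P[...,1])<.0195)
    for k in (top,red):
        if k.sum(): q=P[k].astype(np.float32); print(k.sum(),"mean",q.mean(0).round(4),"range",np.percentile(q,[1,99],axis=0).round(4).tolist(),cv2.minAreaRect(q[:,:2]*1000))
    return p,P
E
python3 - <<'E'
from h import *
p,P=inhand("g")
n=np.array([-.42027,-.04394,.90634]);tip=np.array([.5297,-.0362,.1323])
go(tip+n*(.175+.016+.035),axes(n,[-.6461,.7158,-.2649]))
E
```

```text
time_s: 5.8
tcp_pos: [0.4412, 0.2569, 0.3123]
ee_rot: [[0.997, 0.074, 0.003], [0.074, -0.997, 0.003], [0.003, -0.002, -1.0]]
wrist_force: [0.6, 0.9, -1.9]
gripper_width: 0.457
gripper_force: 30.0
3005 mean [0.0068 0.     0.1578] range [[-0.0206, -0.019, 0.1561], [0.0188, 0.019, 0.1626]] ((-1.0966854095458984, -0.008615493774414062), (40.554073333740234, 38.94746017456055), 0.15107066929340363)
64 mean [-0.0309 -0.0002  0.1643] range [[-0.0432, -0.0013, 0.156], [-0.0183, 0.001, 0.1697]] ((-30.900917053222656, -0.1830918788909912), (25.44399070739746, 2.3579905033111572), 0.2770540118217468)
t 5.85 shift [-29.8 302.  -23.8] turn [10.93 22.76 48.67] J [ 48.  16. -23.   0. -51.  46.] F [1.8 0.4 0.8]
```

View pics/g.png

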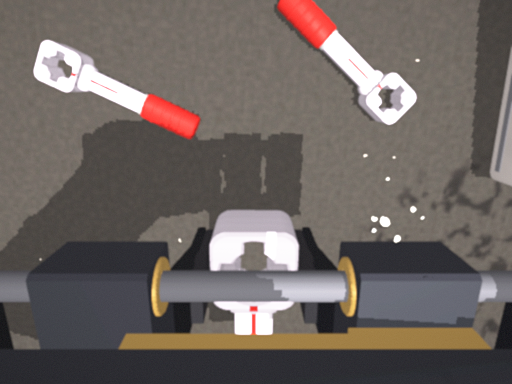

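```bash
python3 - <<'E'
from h import *
z=np.load("pics/g.npz"); p,P=z["p"],z["P"]
k=(abs(P[...,2]-.157)<.006)&(abs(P[...,0])<.024)&(abs(P[...,1])<.0195)
q=P[k];A=np.c_[q[:,:2],np.ones(len(q))]; w=np.ones(len(q),bool)
for i in range(10):
    x=np.linalg.lstsq(A[w],q[w,2],rcond=None)[0]; w=abs(A@x-q[:,2])<.001
print(x,w.sum(), q[w].min(0),q[w].max(0),"slopes deg",np.degrees(x[:2]))
E
python3 -m creep '[[-1,-30,302,-24,11,23,49],[-1,-30,302,-24,11,23,49],[-1,-30,302,-24,11,23,49],[-1,-30,302,-24,11,23,49],[-1,-30,302,-24,11,23,49],[-1,-30,302,-24,11,23,49],[-1,-30,302,-24,11,23,49],[-1,-30,302,-24,11,23,49]]'
python3 -m creep '[[-1,0,0,0,0,0,0],[-1,0,0,0,0,0,0],[-1,0,0,0,0,0,0]]'
python3 - <<'E'
from h import *
n=np.array([-.42027,-.04394,.90634]);tip=np.array([.5297,-.0362,.1323])
rot=axes(n,[-.6461,.7158,-.2649])
go(tip+n*(.173+.016+.015)+.001*rot[:,0],rot)
E
```

```text
[ 7.52517966e-04 -6.41277521e-05  1.57342900e-01] 2300 [-0.02107836 -0.01947753  0.15633067] [0.01893445 0.01947916 0.15835077] slopes deg [ 0.0431161  -0.00367425]
time_s: 6.52
tcp_pos: [0.4313, -0.0506, 0.3322]
ee_rot: [[0.635, -0.651, 0.416], [-0.726, -0.687, 0.032], [0.264, -0.322, -0.909]]
wrist_force: [0.7, -0.5, -2.6]
gripper_width: 0.457
gripper_force: 30.0
time_s: 6.77
tcp_pos: [0.4331, -0.0464, 0.3324]
ee_rot: [[0.643, -0.643, 0.415], [-0.718, -0.695, 0.036], [0.265, -0.321, -0.909]]
wrist_force: [0.6, 0.1, -3.0]
gripper_width: 0.458
gripper_force: 30.0
t 6.7667 shift [ 3.1 -3.  18.4] turn [ 0.59 -0.1  -0.17] J [ 16.   3. -43.  14. -20.  16.] F [ 0.6  0.1 -3. ]
```

```bash
cat > kin.py <<'E'
from h import *
from scipy.optimize import least_squares
s=r.sense()
D=[([92.0517,22.0397,.4531,0,-68.41],[.13807,.60953,.40477],1),([57,14,-21,0,-54],[.3989,.3127,.3392],.3),([48,18,-26,0,-46],[.4377,.2479,.277],.3),([48,16,-23,0,-51],[.4412,.2569,.3123],.3),
([19,-8,-36,9,-37],[.3922,-.0465,.4291],.3),(s["joints"][:5],s["tcp_pos"],1)]
def fk(q,v):
    r0,h,L2,L3,off,d6,lat=v; q=np.radians(q)
    Rz=R.from_euler("z",q[0]); P=R.from_euler("y",q[1]-q[2])  # forearm x forward, pitched down
    e=R.from_euler("z",q[0])
    p=np.array([r0,-lat,h])+L2*np.array([np.sin(q[1]),0,np.cos(q[1])])+P.apply([L3,0,off])
    W=P*R.from_euler("x",-q[3])*R.from_euler("y",-q[4])
    return e.apply(p+W.apply([d6,0,0])), e.apply(W.apply([1,0,0]))
def res(v): return np.concatenate([(fk(q,v)[0]-p)*w*1000 for q,p,w in D]+[(np.array(v)-[0.0,.3,.4,.4,0,.1,.16])*3])
f=least_squares(res,[0,.3,.4,.4,0,.1,.16]); v=f.x
if __name__=="__main__":
    print(v.round(3),"res mm",f.fun[:18].round(1)); print("tool z",fk(s["joints"][:5],v)[1],s["ee_rot"][:,2])
    n=np.array([-.42027,-.04394,.90634]);tip=np.array([.5297,-.0362,.1323])
    for a in (.226,.2,.18,.165,.153):
        t=tip+n*(a)
        o=least_squares(lambda q:np.concatenate([(fk(q,v)[0]-t)*1000,(fk(q,v)[1]+n)*300]),s["joints"][:5]); print(a,o.x.round(1),abs(o.fun).max().round(3))
E
python3 kin.py
```

```text
[0.018 0.179 0.613 0.383 0.001 0.204 0.155] res mm [-5.  -0.4 -0.7 -1.7  2.6  3.8  0.2  2.3  5.  -0.5 -0.1  3.8  0.7 -0.5
 -1.4  1.  -6.1 -2.6]
tool z [ 0.41476522  0.03558935 -0.90923221] [ 0.41476522  0.03558935 -0.90923221]
0.226 [ 17.    2.7 -42.3  13.1 -20.9] 0.001
0.2 [ 16.7   5.9 -43.7  16.2 -16.3] 0.001
0.18 [ 16.4   8.5 -44.7  19.9 -13. ] 0.001
0.165 [ 16.2  10.5 -45.3  24.3 -10.5] 0.001
0.153 [ 16.   12.1 -45.8  29.5  -8.6] 0.001
```

```bash
python3 -m creep '[[-1,3,-3,18,0.6,-0.1,-0.2],[-1,3,-3,18,0.6,-0.1,-0.2],[-1,3,-3,18,0.6,-0.1,-0.2],[-1,3,-3,18,0.6,-0.1,-0.2],[-1,3,-3,18,0.6,-0.1,-0.2]]'
python3 - <<'E'
from h import *
n=np.array([-.42027,-.04394,.90634]);tip=np.array([.5297,-.0362,.1323])
rot=axes(n,[-.6461,.7158,-.2649])
go(tip+n*(.1733+.016-.038+.030)+.001*rot[:,0],rot)
p,P=inhand("i")
# spindle core points seen inside/through the hub, in tool frame
k=(abs(P[...,0])<.013)&(abs(P[...,1])<.013)&(P[...,2]>.165); print(k.sum(),P[k].mean(0).round(4) if k.sum() else "")
a=cv2.resize(p[190:384,170:340],(510,582)); s,_,_=shot("scene")
b=cv2.resize(s[80:190,240:350],(582,582))[:,:290] if 0 else cv2.resize(s[90:190,260:340],(290,362)); b=np.vstack([b,np.zeros((220,290,3),np.uint8)])
save("j",np.hstack([a,b]))
E
```

```text
time_s: 7.18
tcp_pos: [0.4447, -0.0455, 0.3185]
ee_rot: [[0.646, -0.636, 0.422], [-0.715, -0.697, 0.045], [0.266, -0.331, -0.905]]
wrist_force: [-0.1, 0.2, -3.2]
gripper_width: 0.457
gripper_force: 30.0
t 7.1833 shift [-0.1  0.7 23.6] turn [-0.11 -0.05  0.03] J [ 16.   6. -43.  14. -17.  17.] F [-0.1  0.2 -3.2]
3000 mean [0.0067 0.     0.1578] range [[-0.0206, -0.019, 0.1559], [0.0187, 0.019, 0.1627]] ((-1.276580810546875, 0.029632568359375), (39.010623931884766, 40.46369934082031), 89.68828582763672)
95 mean [-3.280e-02 -1.000e-04  1.656e-01] range [[-0.0432, -0.0013, 0.156], [-0.0184, 0.0011, 0.1693]] ((-30.94507598876953, -0.12682783603668213), (25.088388442993164, 2.354875326156616), 0.2308303266763687)
937 [ 3.30e-03 -2.00e-04  2.19e-01]
```

View pics/j.png

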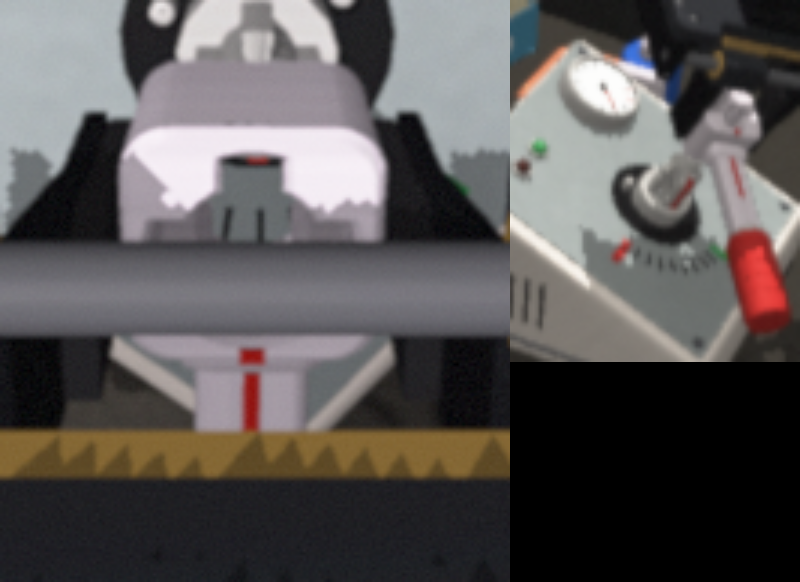

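```bash
python3 -m creep '[[-1,0,0.7,0,0,0,0],[-1,0,0.7,8,0,0,0],[-1,0,0.7,16,0,0,0],[-1,0,0.7,20,0,0,0],[-1,0,0.7,24,0,0,0],[-1,0,0.7,24,0,0,0]]'
python3 - <<'E'
from h import *
n=np.array([-.42027,-.04394,.90634]);tip=np.array([.5297,-.0362,.1323])
rot=axes(n,[-.6461,.7158,-.2649])
go(tip+n*(.1733+.016-.038+.012)+.001*rot[:,0],rot); print(r.sense()["joints"][3:],r.sense()["moment"])
E
```

```text
time_s: 7.78
tcp_pos: [0.4543, -0.0456, 0.2957]
ee_rot: [[0.645, -0.637, 0.421], [-0.716, -0.696, 0.044], [0.265, -0.33, -0.906]]
wrist_force: [0.5, -0.2, -4.7]
gripper_width: 0.454
gripper_force: 30.0
t 7.7833 shift [-0.3 -0.8 16.9] turn [-0.02 -0.04 -0.04] J [ 15.   9. -45.  18. -12.  13.] F [ 0.5 -0.2 -4.7]
[ 18.07657127 -12.10357028  13.08609665] [-0.22076987  1.14753316  0.05727565]
```

```bash
python3 -m creep '[[-1,0,0,3,0,0,0],[-1,0,0,6,0,0,0],[-1,0,0,9,0,0,0],[-1,0,0,11,0,0,0],[-1,0,0,11,0,0,0]]'
python3 - <<'E'
from h import *
n=np.array([-.42027,-.04394,.90634]);tip=np.array([.5297,-.0362,.1323])
rot=axes(n,[-.6461,.7158,-.2649])
go(tip+n*(.1733+.016-.038+.012)+.001*rot[:,0],rot); print(r.sense()["joints"][3:],r.sense()["moment"])
E
```

```text
time_s: 8.2
tcp_pos: [0.4589, -0.0451, 0.2858]
ee_rot: [[0.645, -0.637, 0.421], [-0.716, -0.696, 0.044], [0.265, -0.33, -0.906]]
wrist_force: [-0.5, -0.5, -2.4]
gripper_width: 0.46
gripper_force: 30.0
t 8.2 shift [-0.3 -0.8  6. ] turn [-0.04 -0.04 -0.04] J [ 14.  10. -46.  21. -10.  10.] F [-0.5 -0.5 -2.4]
[21.46077709 -9.55371033 10.13192859] [-0.18311989  1.19215205 -0.02014711]
```

```bash
cat > ik.py <<'E'
import kin; from kin import *
kin.D.append((s["joints"][:5],s["tcp_pos"],1)); kin.D[5]=([16.,6,-43,14,-17],[.4447,-.0455,.3185],.3)
f=least_squares(kin.res,v); v=f.x
n=np.array([-.42027,-.04394,.90634]);tip=np.array([.5297,-.0362,.1323]); seat=tip-.038*n
u=np.array([np.cos(np.radians(5.97)),np.sin(np.radians(5.97)),0]); e2=np.cross(n,u); e2/=np.linalg.norm(e2); e1=np.cross(e2,n)
def pose(th,h,phi,D):
    "hub centre h above seat+16mm, spindle angle th, tilt phi towards -lever x"
    t=np.radians(th); lx=np.cos(t)*e2-np.sin(t)*e1; q=np.radians(phi)
    back=np.cos(q)*n-np.sin(q)*lx
    return seat+(.016+h)*n+D*back, axes(back,lx)
if __name__=="__main__":
    print(v.round(3),f.fun[:24].round(1))
    off=s["joints"][4]-least_squares(lambda q:np.concatenate([(fk(q,v)[0]-s["tcp_pos"])*1000,(fk(q,v)[1]-s["ee_rot"][:,2])*300]),s["joints"][:5]).x[4]; print("off",off)
    for phi in (0,10,15,20,25):
      for th,h in ((38.8,.018),(38.8,0),(20,0),(0,0),(-5,0)):
        t,Q=pose(th,h,phi,.174)
        o=least_squares(lambda q:np.concatenate([(fk(q,v)[0]-t)*1000,(fk(q,v)[1]-Q[:,2])*300]),s["joints"][:5]); print(phi,th,h,o.x.round(1),abs(o.fun).max().round(3))
E
python3 ik.py
```

```text
[0.021 0.165 0.626 0.371 0.008 0.213 0.152] [-7.3 -0.7 -1.8 -2.2  3.2  4.1  0.4  3.5  5.4 -0.7  0.8  4.1  0.1 -0.2
 -1.   2.6  0.4  0.2  0.6 -9.3 -2.   0.1 -0.4  0.7]
off 0.646716826481839
0 38.8 0.018 [ 16.    9.6 -46.2  24.  -10.4] 0.0
0 38.8 0 [ 15.8  11.9 -47.1  33.3  -7.5] 0.0
0 20 0 [ 15.8  11.9 -47.1  33.3  -7.5] 0.0
0 0 0 [ 15.8  11.9 -47.1  33.3  -7.5] 0.0
0 -5 0 [ 15.8  11.9 -47.1  33.3  -7.5] 0.0
10 38.8 0.018 [  7.3  12.8 -38.2 -20.6 -21.4] 0.0
10 38.8 0 [  7.2  14.8 -39.  -23.4 -18.9] 0.0
10 20 0 [  5.7  14.6 -41.3 -37.6 -15.7] 0.0
10 0 0 [  5.1  14.3 -44.6 -59.2 -12.1] 0.0
10 -5 0 [  5.1  14.2 -45.5 113.7  11.3] 0.0
15 38.8 0.018 [  3.7  14.9 -34.3 -26.5 -28.4] 0.0
15 38.8 0 [  3.8  16.8 -34.9 -28.7 -26.1] 0.0
15 20 0 [  1.4  16.6 -38.4 -44.5 -22.5] 0.0
15 0 0 [  0.2  16.2 -43.  112.2  18.8] 0.0
15 -5 0 [ 1.000e-01  1.610e+01 -4.430e+01  1.049e+02  1.810e+01] 0.0
20 38.8 0.018 [  0.7  17.3 -30.4 -29.5 -35.3] 0.0
20 38.8 0 [  0.8  19.1 -31.  -31.2 -33.2] 0.0
20 20 0 [ -2.4  18.8 -35.3 -47.3 -29.3] 0.0
20 0 0 [ -4.3  18.4 -41.3 109.5  25.6] 0.0
20 -5 0 [ -4.5  18.3 -43.  102.4  25. ] 0.0
25 38.8 0.018 [ -1.9  19.9 -26.6 -31.1 -42. ] 0.0
25 38.8 0 [ -1.8  21.6 -27.1 -32.4 -40.1] 0.0
25 20 0 [ -5.6  21.3 -32.2 -48.5 -36. ] 0.0
25 0 0 [ -8.3  21.  -39.4 108.9  32.2] 0.0
25 -5 0 [ -8.6  20.9 -41.5 102.1  31.6] 0.0
```

```bash
python3 -m creep '[[1,0,0,0,0,0,0],[1,0,0,0,0,0,0],[1,0,0,0,0,0,0],[1,0,0,-4,0,0,0],[1,0,0,-10,0,0,0],[1,0,0,-20,0,0,0],[1,0,0,-25,0,0,0],[1,0,0,-25,0,0,0]]'
python3 - <<'E'
from ik import *
p,d,c=shot("wrist"); P=cloud(d,c); save("k",p); h=(P-seat)@n; rr=np.linalg.norm(P-seat-h[...,None]*n,axis=-1)
k=(rr<.022)&(rr>.0165)&(h>.02)&(h<.08); q=P[k]; hh=h[k]; print(k.sum(),np.percentile(hh,[10,50,90]).round(4))
k2=k&(h>np.median(hh[hh>np.percentile(hh,50)])-.006); q=P[k2]; A=np.c_[q[:,:2],np.ones(len(q))];x=np.linalg.lstsq(A,q[:,2],rcond=None)[0];m=np.r_[-x[:2],1];m/=np.linalg.norm(m);print("hub normal",m,n,q.mean(0))
go(*pose(38.8,.018,15,.20)); go(*pose(38.8,.0,15,.20))
E
```

```text
time_s: 8.87
tcp_pos: [0.4488, -0.0459, 0.3106]
ee_rot: [[0.644, -0.635, 0.426], [-0.717, -0.696, 0.045], [0.268, -0.334, -0.904]]
wrist_force: [0.6, -0.4, 0.0]
gripper_width: 0.957
gripper_force: 0.0
2475 [0.0248 0.0383 0.0442]
hub normal [-0.44254416  0.03255824  0.89615547] [-0.42027 -0.04394  0.90634] [ 0.52923467 -0.03794707  0.13553288]
t 8.9167 shift [50.   0.1  6.4] turn [-2.400e-01 -1.515e+01  1.000e-02] J [ 15.   7. -44.  15. -15.  15.] F [ 0.6 -0.4 -1.1]
t 8.9167 shift [50.   0.1 24.4] turn [-2.400e-01 -1.515e+01  1.000e-02] J [ 15.   7. -44.  15. -15.  15.] F [ 0.6 -0.4 -1.1]
```

View pics/k.png

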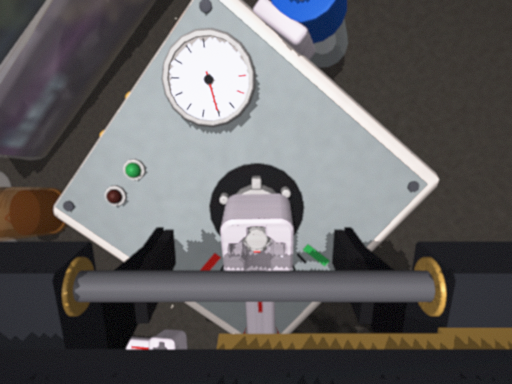

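```bash
python3 -m creep '[[1,18,0,0,0,-5,0],[1,34,0,4,0,-10,0],[1,50,0,14,0,-15.2,0],[1,50,0,14,0,-15.2,0],[1,50,0,14,0,-15.2,0],[1,50,0,14,0,-15.2,0]]'
python3 - <<'E'
from ik import *
go(*pose(38.8,.010,15,.174)); print(r.sense()["joints"].round(1))
E
```

```text
time_s: 9.42
tcp_pos: [0.4871, -0.0822, 0.309]
ee_rot: [[0.731, -0.639, 0.239], [-0.682, -0.695, 0.228], [0.021, -0.33, -0.944]]
wrist_force: [0.2, -0.6, 0.0]
gripper_width: 1.0
gripper_force: 0.0
t 9.4167 shift [-0.7 -1.  25.1] turn [-0.01 -0.02 -0.17] J [  5.  13. -22. -18. -41.  54.] F [ 0.2 -0.6  0. ]
[  5.2  13.3 -22.  -18.2 -40.9  54.3]
```

```bash
python3 -m creep '[[1,-0.7,-1,8,0,0,0],[1,-0.7,-1,16,0,0,0],[1,-0.7,-1,25,0,0,0],[1,-0.7,-1,25,0,0,0],[1,-0.7,-1,25,0,0,0]]' && python3 -m creep '[[-1,0,0,0,0,0,0],[-1,0,0,0,0,0,0],[-1,0,0,0,0,0,0],[-1,0,0,0,0,0,0],[-1,0,0,0,0,0,0],[-1,0,0,0,0,0,0],[-1,0,0,0,0,0,0],[-1,0,0,0,0,0,0]]' && python3 -m creep '[[-1,0,0,0,0,0,0],[-1,0,0,0,0,0,0]]'
python3 - <<'E'
from ik import *
go(*pose(38.8,.0,15,.174)); print(r.sense()["joints"].round(1),r.sense()["moment"])
E
```

```text
time_s: 9.83
tcp_pos: [0.4922, -0.0739, 0.2853]
ee_rot: [[0.734, -0.637, 0.236], [-0.679, -0.697, 0.23], [0.018, -0.329, -0.944]]
wrist_force: [1.1, -0.3, 0.4]
gripper_width: 0.999
gripper_force: 0.0
time_s: 10.5
tcp_pos: [0.4924, -0.0746, 0.2862]
ee_rot: [[0.733, -0.637, 0.237], [-0.68, -0.696, 0.23], [0.018, -0.33, -0.944]]
wrist_force: [-2.1, -3.5, -1.6]
gripper_width: 0.478
gripper_force: 1.8
time_s: 10.67
tcp_pos: [0.4924, -0.0746, 0.2861]
ee_rot: [[0.733, -0.637, 0.237], [-0.68, -0.696, 0.23], [0.018, -0.33, -0.944]]
wrist_force: [-1.1, -1.4, -0.3]
gripper_width: 0.457
gripper_force: 29.5
t 10.6667 shift [ 3.7  0.1 10. ] turn [-0.05  0.17 -0.01] J [  6.  15. -23. -19. -38.  55.] F [-1.1 -1.4 -0.3]
[  6.   15.4 -22.7 -19.3 -38.1  55.2] [-0.85486488  0.75013924 -0.03145707]
```

```bash
python3 -m creep '[[-1,0.8,0,2.5,0,0,0],[-1,1.6,0,5,0,0,0],[-1,2.1,0,7.7,0,0,0],[-1,2.6,0,9.7,0,0,0],[-1,2.6,0,9.7,0,0,0]]'; python3 -m creep '[[-1,0.3,0,1,0,0,0],[-1,0.5,0,2,0,0,0],[-1,0.8,0,3,0,0,0],[-1,0.8,0,3,0,0,0]]'
cat > meas.py <<'E'
from ik import *
# lever state from scene & top cameras: hub-top height above seat, sleeve direction
for nm in ("scene","top"):
    p,d,c=shot(nm); P=cloud(d,c); h=(P-seat)@n; rr=np.linalg.norm(P-seat-h[...,None]*n,axis=-1)
    hsv=cv2.cvtColor(p,cv2.COLOR_RGB2HSV); red=(hsv[...,1]>150)&((hsv[...,0]<8)|(hsv[...,0]>172))
    k=red&(rr<.155)&(rr>.085)&(h>.0)&(h<.08)
    if k.sum()>20:
        q=P[k]-seat; print(nm,"sleeve",k.sum(),"theta",np.degrees(np.arctan2(-(q@e1).mean(),(q@e2).mean())).round(1),"h 98%",np.percentile(h[k],[2,50,98]).round(4),"slope",np.degrees(np.polyfit(rr[k],h[k],1)[0]).round(1))
    k=~red&(rr<.022)&(rr>.015)&(h>.02)&(h<.06); print(nm,"hub",k.sum(),np.percentile(h[k],[10,50,90,98]).round(4) if k.sum() else "")
    save("m_"+nm,p)
E
python3 - <<'E'
from meas import *
go(*pose(38.8,.0,15,.174)); print(r.sense()["joints"].round(1),r.sense()["moment"])
E
```

```text
time_s: 11.08
tcp_pos: [0.4969, -0.0747, 0.2788]
ee_rot: [[0.734, -0.635, 0.238], [-0.678, -0.698, 0.23], [0.021, -0.33, -0.944]]
wrist_force: [-6.2, -4.5, 11.1]
gripper_width: 0.454
gripper_force: 30.0
time_s: 11.42
tcp_pos: [0.4981, -0.0752, 0.2775]
ee_rot: [[0.735, -0.634, 0.24], [-0.678, -0.699, 0.229], [0.022, -0.331, -0.944]]
wrist_force: [-9.9, -8.5, 19.6]
gripper_width: 0.457
gripper_force: 30.0
scene sleeve 280 theta 35.8 h 98% [0.0024 0.0152 0.0216] slope -6.9
scene hub 128 [0.0258 0.0334 0.0513 0.0564]
top sleeve 302 theta 37.6 h 98% [0.0048 0.0165 0.0215] slope -6.8
top hub 0 
t 11.5167 shift [-0.8  0.4  0.7] turn [-0.09 -0.01  0.2 ] J [  6.  17. -22. -20. -37.  56.] F [-9.6 -7.9 19.2]
[  5.8  16.6 -22.4 -19.7 -37.1  56. ] [-1.32880393  2.15326143  0.29809172]
```

```bash
python3 -m creep '[[-1,-0.8,0,-3,0,0,0],[-1,5,0,-2.8,0,-2,0],[-1,11,0,-2.4,0,-4,0],[-1,17,0,-2,0,-6,0],[-1,19.8,0,-1.7,0,-6.8,0],[-1,19.8,0,-1.7,0,-6.8,0],[-1,19.8,0,-1.7,0,-6.8,0]]'
python3 - <<'E'
from meas import *
go(*pose(38.8,.0,21.8,.174)); print(r.sense()["joints"].round(1),r.sense()["moment"])
E
```

```text
time_s: 12.1
tcp_pos: [0.513, -0.0881, 0.2762]
ee_rot: [[0.756, -0.637, 0.153], [-0.649, -0.696, 0.308], [-0.09, -0.332, -0.939]]
wrist_force: [2.7, -3.9, -4.1]
gripper_width: 0.457
gripper_force: 30.0
scene sleeve 304 theta 35.7 h 98% [0.0124 0.0278 0.0337] slope -3.5
scene hub 116 [0.0275 0.0331 0.0477 0.0544]
top sleeve 380 theta 36.6 h 98% [0.0175 0.029  0.0337] slope 1.2
top hub 55 [0.0269 0.0324 0.0351 0.0352]
t 12.2 shift [0.3 0.6 0.1] turn [-0.13 -0.1   0.05] J [  2.  19. -17. -24. -47.  62.] F [ 3.3 -4.5 -4.2]
[  2.3  19.2 -16.8 -24.4 -46.7  62. ] [-2.58752083 -0.68508553 -0.58090084]
```

```bash
python3 -m creep '[[-1,0.7,0,1.9,0,0,0],[-1,1.5,0,3.7,0,0,0],[-1,2.2,0,5.6,0,0,0],[-1,2.2,0,5.6,0,0,0]]'; python3 -m creep '[[-1,0.4,0,0.9,0,0,0],[-1,0.7,0,1.9,0,0,0],[-1,0.7,0,1.9,0,0,0]]'
python3 - <<'E'
from meas import *
go(*pose(38.8,.0,21.8,.174)); print(r.sense()["joints"].round(1),r.sense()["moment"])
E
```

```text
time_s: 12.53
tcp_pos: [0.5139, -0.0879, 0.2751]
ee_rot: [[0.759, -0.634, 0.149], [-0.644, -0.699, 0.309], [-0.092, -0.33, -0.939]]
wrist_force: [-11.7, -5.9, 23.8]
gripper_width: 0.459
gripper_force: 30.0
time_s: 12.78
tcp_pos: [0.514, -0.0879, 0.275]
ee_rot: [[0.76, -0.633, 0.148], [-0.643, -0.7, 0.309], [-0.092, -0.331, -0.939]]
wrist_force: [-18.0, -7.5, 34.6]
gripper_width: 0.459
gripper_force: 30.0
scene sleeve 301 theta 35.8 h 98% [0.0091 0.0238 0.0296] slope -4.8
scene hub 113 [0.028  0.032  0.0472 0.0542]
top sleeve 374 theta 36.8 h 98% [0.0122 0.025  0.0292] slope -0.4
top hub 56 [0.0291 0.0313 0.0332 0.0339]
t 12.8833 shift [-0.6  0.9 -1.3] turn [-0.05  0.18  0.32] J [  2.  19. -17. -25. -47.  62.] F [-17.4  -6.9  33.2]
[  2.2  19.4 -16.6 -24.5 -47.   62.4] [0.27939147 3.5198518  1.15050187]
```

```bash
cat > prot.py <<'E'
from ik import *
p,d,c=shot("wrist"); P=cloud(d,c); save("w_"+str(int(r.sense()["time_s"]*100)),p)
h=(P-seat)@n; X=(P-seat)@e1; Y=(P-seat)@e2; rr=np.hypot(X,Y)
a=(rr<.006)&(h>.02)&(h<.06); print("nose",a.sum(),np.percentile(h[a],[10,50,90]).round(4) if a.sum() else "")
g=(d>0)&(h>.024)&(h<.05)&(rr<.026)&(rr>.0155)
q=np.c_[X[g],Y[g]]; hh=h[g]; A=np.c_[q,np.ones(len(q))]; w=abs(hh-np.median(hh))<.006
for i in range(8):
    x=np.linalg.lstsq(A[w],hh[w],rcond=None)[0]; w=abs(A@x-hh)<.0012
print("hubtop at axis",x[2].round(4),"slopes deg e1,e2",np.degrees(x[:2]).round(1),w.sum(),"of",g.sum())
E
python3 prot.py
```

```text
nose 0 
hubtop at axis 0.0315 slopes deg e1,e2 [-0.4  0.8] 1410 of 2512
```

```bash
cat > swing.py <<'E'
from ik import *
import sys
s=r.sense(); Q=s["ee_rot"]; t=s["tcp_pos"]
for al in map(float,sys.argv[1:]):
    W=R.from_rotvec(-n*np.radians(al)); tt=seat+W.apply(t-seat)
    print(al,(1000*Q.T@(tt-t)).round(1),R.from_matrix(Q.T@W.as_matrix()@Q).as_rotvec(degrees=True).round(1))
E
python3 swing.py 5 10 15 20 25 30
```

```text
5.0 [-0.2  5.6  0.1] [1.9 0.  4.6]
10.0 [-0.8 11.2  0.3] [3.7 0.  9.3]
15.0 [-1.9 16.8  0.7] [ 5.6  0.  13.9]
20.0 [-3.5 22.2  1.3] [ 7.5  0.1 18.5]
25.0 [-5.4 27.4  2.1] [ 9.4  0.1 23.2]
30.0 [-7.8 32.4  3. ] [11.2  0.1 27.8]
```

```bash
python3 -m creep '[[-1,-1.5,0,-3.7,0,0,0],[-1,-1.7,5.6,-3.6,1.9,0,4.6],[-1,-2.3,11.2,-3.4,3.7,0,9.3],[-1,-3.4,16.8,-3,5.6,0,13.9],[-1,-5,22.2,-2.4,7.5,0.1,18.5],[-1,-5,22.2,-2.4,7.5,0.1,18.5],[-1,-5,22.2,-2.4,7.5,0.1,18.5]]'; python3 prot.py; python3 meas.py; python3 swing.py 5 10 15 20 25; python3 -c "
from station import r; s=r.sense(); print(s['joints'].round(1),s['moment'].round(2))"
```

```text
time_s: 13.52
tcp_pos: [0.4967, -0.1009, 0.2668]
ee_rot: [[0.519, -0.817, 0.249], [-0.829, -0.411, 0.38], [-0.209, -0.404, -0.891]]
wrist_force: [-5.9, -5.8, 12.3]
gripper_width: 0.456
gripper_force: 30.0
nose 0 
hubtop at axis 0.0317 slopes deg e1,e2 [0.1 0.6] 1415 of 2542
scene sleeve 269 theta 16.7 h 98% [0.0072 0.0247 0.0292] slope -8.2
scene hub 109 [0.0289 0.0325 0.0455 0.0539]
top sleeve 384 theta 16.8 h 98% [0.0143 0.0248 0.0293] slope -0.6
top hub 125 [0.0273 0.0314 0.0346 0.0443]
5.0 [-0.2  5.6  0.1] [1.9 0.  4.6]
10.0 [-0.9 11.2  0.3] [3.7 0.  9.3]
15.0 [-2.  16.7  0.7] [ 5.6  0.1 13.9]
20.0 [-3.6 22.   1.3] [ 7.4  0.1 18.6]
25.0 [-5.6 27.2  2.1] [ 9.3  0.1 23.2]
[ -1.8  18.6 -17.2 -33.6 -44.5  53.7] [-1.14  1.33  0.11]
```

```bash
python3 -m creep '[[-1,-0.2,5.6,0.1,1.9,0,4.6],[-1,-0.9,11.2,0.3,3.7,0,9.3],[-1,-2,16.7,0.7,5.6,0.1,13.9],[-1,-3.2,20.5,1.1,6.9,0.1,17.2],[-1,-3.6,22,1.3,7.4,0.1,18.6],[-1,-3.6,22,1.3,7.4,0.1,18.6],[-1,-3.6,22,1.3,7.4,0.1,18.6]]'; python3 prot.py; python3 meas.py; python3 swing.py 2 4 6; python3 -c "
from ik import *
s=r.sense(); print(s['joints'].round(1),s['moment'].round(2)); Q=s['ee_rot']; y=Q[:,1]; print('theta from tool', np.degrees(np.arctan2(-(np.cross(y,n)@e1),np.cross(y,n)@e2)), 'M axis at hub', n@(s['moment']+np.cross(s['tcp_pos']-seat,s['wrist_force'])))"
```

```text
time_s: 14.25
tcp_pos: [0.4772, -0.1064, 0.2575]
ee_rot: [[0.238, -0.901, 0.362], [-0.909, -0.075, 0.41], [-0.343, -0.427, -0.837]]
wrist_force: [-7.7, -6.5, 14.4]
gripper_width: 0.46
gripper_force: 30.0
nose 0 
hubtop at axis 0.0317 slopes deg e1,e2 [0.2 0.6] 1437 of 2534
scene sleeve 257 theta -1.5 h 98% [0.0069 0.0251 0.0299] slope -9.5
scene hub 110 [0.0255 0.032  0.0412 0.0518]
top sleeve 401 theta -2.9 h 98% [0.0135 0.0246 0.0292] slope -2.0
top hub 166 [0.028  0.0314 0.0429 0.0522]
2.0 [-0.   2.2  0. ] [0.7 0.  1.9]
4.0 [-0.1  4.5  0. ] [1.5 0.  3.7]
6.0 [-0.3  6.7  0.1] [2.2 0.  5.6]
[ -5.2  17.5 -19.  -42.6 -40.7  44.9] [-0.91  1.22  0.16]
theta from tool -1.0862129814392019 M axis at hub 0.3751777859370313
```

```bash
python3 -m creep '[[-1,0,2.2,0,0.7,0,1.9],[-1,-0.1,4.5,0,1.5,0,3.7],[-1,-0.3,5.6,0.1,1.9,0,4.6],[-1,-0.3,5.6,0.1,1.9,0,4.6],[-1,-0.3,5.6,0.1,1.9,0,4.6]]'; python3 meas.py; python3 -c "
from ik import *
s=r.sense(); Q=s['ee_rot']; y=Q[:,1]; print('theta from tool', np.degrees(np.arctan2(-(np.cross(y,n)@e1),np.cross(y,n)@e2)), 'M axis at hub', n@(s['moment']+np.cross(s['tcp_pos']-seat,s['wrist_force'])))"
```

```text
time_s: 14.82
tcp_pos: [0.4716, -0.107, 0.2549]
ee_rot: [[0.167, -0.905, 0.391], [-0.912, 0.009, 0.41], [-0.375, -0.425, -0.824]]
wrist_force: [-9.0, -10.2, 14.4]
gripper_width: 0.454
gripper_force: 30.0
scene sleeve 264 theta -5.3 h 98% [0.0059 0.0247 0.0292] slope -10.5
scene hub 124 [0.0257 0.0318 0.0389 0.0513]
top sleeve 404 theta -7.1 h 98% [0.0113 0.0246 0.029 ] slope -2.7
top hub 191 [0.0267 0.0315 0.0353 0.0473]
theta from tool -5.889545878335043 M axis at hub 0.950169707736948
```

```bash
python3 -m creep '[[-1,0,2.2,0,0.7,0,1.9],[-1,-0.1,4.5,0,1.5,0,3.7],[-1,-0.1,4.5,0,1.5,0,3.7],[-1,-0.1,4.5,0,1.5,0,3.7]]'; python3 meas.py; python3 -c "
from ik import *
s=r.sense(); Q=s['ee_rot']; y=Q[:,1]; print('theta from tool', np.degrees(np.arctan2(-(np.cross(y,n)@e1),np.cross(y,n)@e2)), 'M axis at hub', n@(s['moment']+np.cross(s['tcp_pos']-seat,s['wrist_force'])))"
```

```text
time_s: 15.25
tcp_pos: [0.4676, -0.1062, 0.253]
ee_rot: [[0.111, -0.904, 0.413], [-0.909, 0.076, 0.41], [-0.402, -0.421, -0.813]]
wrist_force: [-8.8, -7.5, 14.3]
gripper_width: 0.463
gripper_force: 30.7
scene sleeve 260 theta -6.2 h 98% [0.0068 0.0248 0.0292] slope -9.7
scene hub 116 [0.0269 0.0321 0.0393 0.0529]
top sleeve 400 theta -8.0 h 98% [0.0115 0.0249 0.0294] slope -3.1
top hub 200 [0.0249 0.0314 0.0349 0.0478]
theta from tool -9.754564624410289 M axis at hub 1.3897471046360654
```

```bash
python3 -m creep '[[-1,-0.3,-2.2,-1,-0.7,0,-1.9],[-1,-0.7,-4.5,-2,-1.5,0,-3.7],[1,-0.7,-4.5,-2,-1.5,0,-3.7],[1,-0.7,-4.5,-2,-1.5,0,-3.7],[1,-0.7,-4.5,-2,-1.5,0,-3.7],[1,-0.7,-4.5,-2,-1.5,0,-3.7],[1,-0.7,-4.5,-2,-1.5,0,-3.7],[1,-0.7,-4.5,-2,-1.5,0,-3.7]]'; python3 -m creep '[[1,0,0,0,0,0,0],[1,0,0,-5,0,0,0],[1,0,0,-20,0,0,0],[1,0,0,-45,0,0,0],[1,0,0,-80,0,0,0],[1,0,0,-100,0,0,0],[1,0,0,-100,0,0,0],[1,0,0,-100,0,0,0]]'; python3 meas.py; python3 prot.py; ls pics | grep w_
```

```text
time_s: 16.02
tcp_pos: [0.4718, -0.106, 0.2546]
ee_rot: [[0.163, -0.906, 0.39], [-0.911, 0.014, 0.413], [-0.379, -0.422, -0.823]]
wrist_force: [0.0, 0.7, 0.4]
gripper_width: 0.829
gripper_force: 0.0
time_s: 16.68
tcp_pos: [0.432, -0.148, 0.339]
ee_rot: [[0.163, -0.905, 0.394], [-0.912, 0.014, 0.411], [-0.378, -0.426, -0.822]]
wrist_force: [-0.2, 0.5, -1.1]
gripper_width: 1.001
gripper_force: 0.0
scene sleeve 267 theta 2.6 h 98% [0.0014 0.0187 0.0242] slope -11.5
scene hub 99 [0.0264 0.0326 0.0347 0.0358]
top sleeve 389 theta 1.5 h 98% [0.0072 0.0188 0.0239] slope -4.3
top hub 209 [0.0243 0.032  0.0343 0.0358]
nose 160 [0.0371 0.0379 0.0385]
hubtop at axis 0.0328 slopes deg e1,e2 [ 0.7 -3.3] 948 of 1527
w_1293.png
w_1356.png
w_1430.png
w_1683.png
```

Run:
```python
from ik import *
p,d,c=shot("wrist"); f,cx,cy,E=c; q=np.linalg.inv(E)@np.r_[seat+.03*n,1]; u,v=int(f*q[0]/q[2]+cx),int(f*q[1]/q[2]+cy); print(u,v)
t,_,_=shot("top")
a=cv2.resize(p[max(v-80,0):v+80,max(u-80,0):u+80],(480,480),interpolation=cv2.INTER_CUBIC); b=cv2.resize(t[130:240,300:410],(300,300)); save("z",np.hstack([a,np.vstack([b,np.zeros((180,300,3),np.uint8)])]))
```

```text
252 207
```

View pics/z.png

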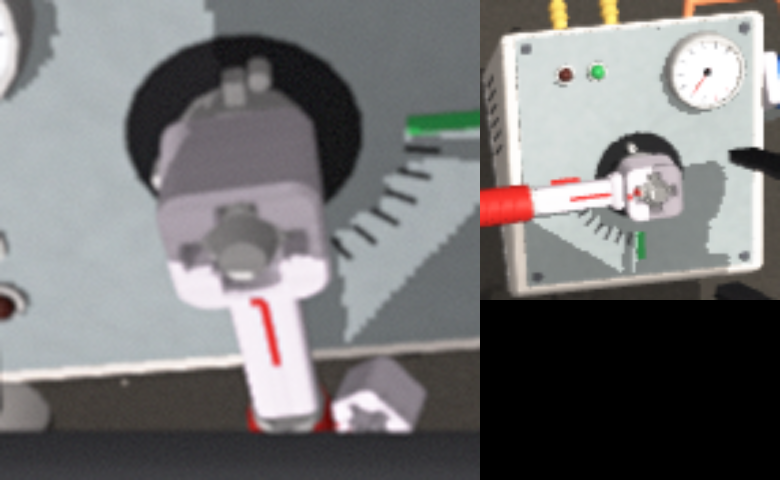

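```bash
python3 -c "
from station import r; print(r.finish_job())"
```

```text
the job is handed in; nothing more can be done
None
```

The large lever is home on the spindle, the tap was swung clockwise until it met its stop, and the gripper is clear. I handed the job in at about 17 s of the 38 s. The lever rests with about 3° of droop (hub top about 0.8 mm above nominal) and a few degrees of rotational play, both of which fit the 1.2 mm clearance; nothing loose was moved that I saw, though I did not re-measure the bottles and beaker.

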